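# Wind the saw's outfeed support up level with a crank

### The job

The screw-jack outfeed support beside the small bench saw stands too low. Fit the loose crank handle on the square end of the support's screw, feeling gently for the square until it drops home without forcing it, and wind it up until the support's deck is level with the saw's table; leave the crank seated on the screw, let go of it, and do not disturb the other things.

Things in the scene. Friction and masses are not known exactly. Their poses are not given: they have to be found in the camera images.
- crank_grip (a point): Centre of the crank's grip: an upright black cylinder 24 mm across, from 44 to 102 mm above the crank's underside (this point: 73 mm). The grip revolves stiffly in the arm (about 0.06 N m): carried gently by its grip the crank keeps its direction, and the grip turns in the arm as you crank. Its axis lies 55 mm from the socket's axis.
- crank_socket (a point): Centre of the socket's mouth, on the underside of the crank's hub; local x points along the arm to the grip, z up. The socket is a square hole 19.6 mm across flats, 26 mm deep, sides parallel to local x and y, in a square hub 34x34 mm, 30 mm tall.
- crank: The loose crank (200 g, dark steel), standing grip up on its hub and on a round boss under the grip (24 mm across) that ends level with the hub. A flat arm, 18 mm wide, joins both from 30 to 40 mm up. Origin and axes as crank_socket. Behind it stands the fixed spray booth: its near side wall is 0.4 m high and begins at x = 0.63, y = 0.08, its hood spans to the left from there.
- screw_end (a point): Top of the support's screw, on its upright axis: a steel square 18 mm across flats, 24 mm tall, its top 5 mm narrowing to 11 mm. How the square is turned is not told here (axes: the fixed frame's) and varies: a socket at a wrong angle rests about 4 mm down over the tip and drops 20 mm more once turned within about 6 degrees. The screw turns stiffly (0.1 N m) and stays where left.
- screw_seat (a point): On the screw's axis, 24 mm below screw_end: upper face of the screw's collar (36 mm across), on which the hub's underside stands when the crank is fully home. The boss under the grip then passes 16 mm above the frame's top plate.
- jack: The outfeed support, fixed to the bench: steel base plate 128x200x10 mm, two guide rods, upright screw between them, top plate 150 mm up. Origin on the bench under the screw's axis; the deck lies toward its -y, the saw beyond. Screw and deck belong to it.
- deck_top (a point): Centre of the deck's upper face: a flat white plate, 124 (x) by 120 (y) mm, between screw and saw, 10 to 22 mm below the saw's table at the start. Turning the screw clockwise, seen from above, raises the deck 10 mm a full turn; counter-clockwise lowers it.
- saw_edge (a point): On the upper face of the saw's aluminium table (190x200 mm, 96 mm above the bench), 5 mm inside its edge next to the deck. The saw is fixed; its blade stands 16 mm and its fence 29 mm above the table.
- tape_1: Bystander: roll of masking tape, 96 mm across, 25 mm high. Origin at its underside.
- sanding_block: Bystander: wooden sanding block, 61x78x22 mm. Origin at its underside.
- tube_1: Bystander: glue tube lying, 35x126x23 mm. Origin at its underside.
- wood_block_2: Bystander: wood offcut, 37x37x22 mm, on the bench. Origin at its underside.
- wood_block: Bystander: wood offcut, 31x43x30 mm, lying on the saw's table. Origin at its underside.
- glue_bottle: Bystander: white glue bottle with a nozzle, 60 mm thick, 205 mm tall. Origin at its underside.
- pen_1: Bystander: marker pen lying, 135 mm long. Origin at its underside.
- caliper: Bystander: digital caliper lying, 172 mm long. Origin at its underside.
Mind the look-alikes: they are no part of the job. What is shaped like the crank but pink is not meant.

How it is judged:
By the outcome, as a careful person would: the job done as asked, in the order asked, and still so for the second after the job is handed in, with the robot touching nothing.
It also fails if it takes over 72 s, if anything falls off the work surface, if the arm or the gripper's body presses on something with over 40 N, if the wrist force passes 120 N, or if a joint passes its speed limit or range.

### The arm

A 6-joint arm with a two-finger parallel gripper is mounted at the origin on a cart in front of the work surface, level with it; the furniture and walls round the work are solid. World frame = base frame: x ahead of the robot, y to its left, z up, the work surface at z = 0. Lengths are in m, angles in rad, forces in N, time in s.
With the tool pointing down it reaches from about 0.3 to 0.775 m from the base axis. Payload 14.6 kg.
Tool frame: the origin (TCP) lies midway between the tips of the shut fingers; the grasp point (between the pads) lies 19 mm behind it; z points along the fingers, y is the line along which they close (so a half turn about z gives the same grasp; the last joint's range is limited). The gripper opens to 94 mm and grips with 3 to 60 N. Pads are 16 mm wide; open, the fingers measure 119 mm over their backs; the gripper's body (75 mm by 177 mm) begins 78 mm behind the grasp point.
Start: joints at [-1.273, 0.3, 1.521, -0, 1.321, -0.067], TCP at [0.196, -0.514, 0.205] pointing down, gripper open.
Joint ranges: [-3.03, 3.03], [-0.79, 2.21], [0.23, 2.52], [-1.04, 4.18], [0, 3.07], [-2.55, 2.55]. Speed limits (rad/s): [2.22, 2.22, 2.57, 3.14, 3.14, 3.14].

### API

Orientations are given as [roll, pitch, yaw] about the fixed x, y, z axes, in that order (R = Rz(yaw) Ry(pitch) Rx(roll)).
In Python, from station import telemetry, optics, ctrl gives the robot as it stands.
- The arm moves only by the tool carry_out, never from a script. Its argument "plan" is a list that holds one entry, the list of rows, each a list of 7 numbers: the shift along the tool's x, y, z in mm, then the turn, a rotation vector about the tool's x, y, z in rad, then the finger opening in mm, from 0 to 94. A call has 1 to 20 rows; each row shifts and turns the commanded pose from where the row before left it, along the tool's axes as they then stand; what a row does not reach is not made up. A row lasts 1/12 s, in which the tool goes at most 41.7 mm and 7.16 degrees, less where a joint would pass 70% of its speed; a pose out of reach is approached as far as the arm can. A call with a gripper value outside its range is refused whole. The fingers move at their own pace and stop on an object; "squeeze" is the grip in N (left out, the last holds). Time passes only in rows, so rows that do not move let the fingers close. It gives the time, the measured TCP pose, the force, the opening and the grip force at its end, in the units of the state.
- telemetry.get_obs(): the state, without advancing time (a new reading comes with each control period).
- optics.camera(name): name is "side" or "top" or "wrist"; returns a dict with "pixels" (420x560x3 uint8, red, green, blue), "intrinsics" (3x3 intrinsics, pixels), "dist_coeffs" ([k1, k2, p1, p2, k3] as OpenCV has them; the pictures are not rectified), "origin" and "rotation" of the camera in the world. Camera axes: x right, y down, z forward; pixel columns grow to the right and rows downward; lengths in m; the calibration is good to about 2 mm. A picture is of the moment at which its call begins. There is no depth.
- ctrl.hand_in(): hands the job in; it is judged then, once.
The state is a dict: "time_s": time; "qpos": joint angles; "joint_vel": joint speeds; "tau": joint torques, N m; "ee_pos": TCP position; "eef_rot": TCP orientation; "force": force on the tool from outside, world axes, zero at the start; "moment": the same for the moment, N m; "grip_width": finger opening in m; "grip_force": force on a finger pad.
Only numpy, scipy, OpenCV 4.12 (cv2) and the standard library are available. Lean on these libraries where they do the work, as an engineer would, in place of code of your own. Each camera call takes 0.05 s, during which the arm holds its last target. There are 200 camera calls.

## Working session

There is one attempt and no reset: what is moved stays moved. The work goes in short steps, Python scripts to look and compute and a tool call to move; the robot and the scene stay as the last step left them, time stands still between calls to the robot, and variables do not carry over. Pictures are saved under pics/ and viewed, at most 10 in all, crops included, and the job is handed in when it is done.

Besides the shell and the picture viewer there is one more tool, called after ">>>" in YAML: its name, and indented under it one key for each argument. carry_out: Moves the arm, as the interface text tells. Its arguments: {"type":"object","properties":{"plan":{"type":"array","items":{"type":"array","items":{"type":"array","items":{"type":"number"}}}},"squeeze":{"type":"number"}},"required":["plan"]}

```bash
mkdir -p pics; cat > h.py <<'E'
import numpy as np, cv2
from station import telemetry, optics, ctrl
from scipy.spatial.transform import Rotation as R
def cam(n):
    c=optics.camera(n); c['K']=np.array(c['intrinsics'],float); c['D']=np.array(c['dist_coeffs'],float)
    c['R']=np.array(c['rotation'],float).reshape(3,3); c['o']=np.array(c['origin'],float); c['im']=np.array(c['pixels'])[:,:,::-1].copy(); return c
def ray(c,uv):
    p=cv2.undistortPoints(np.array(uv,float).reshape(-1,1,2),c['K'],c['D']).reshape(-1,2)
    return np.c_[p,np.ones(len(p))]@c['R'].T
def plane(c,uv,z):
    d=ray(c,uv); return c['o']+d*((z-c['o'][2])/d[:,2])[:,None]
def proj(c,P):
    P=np.array(P,float).reshape(-1,3); return cv2.projectPoints((P-c['o'])@c['R'],np.zeros(3),np.zeros(3),c['K'],c['D'])[0].reshape(-1,2)
def tri(c1,u1,c2,u2):
    A=[];b=[]
    for c,u in((c1,u1),(c2,u2)):
        d=ray(c,u)[0]; d/=np.linalg.norm(d); M=np.eye(3)-np.outer(d,d); A.append(M); b.append(M@c['o'])
    return np.linalg.lstsq(np.vstack(A),np.hstack(b),rcond=None)[0]
E
python3 - <<'E'
from h import *
a=cam('top');b=cam('side')
for n,c in(('top',a),('side',b)):
    print(n,c['o'],c['R'].round(3).tolist(),c['K'].round(0).tolist())
    cv2.imwrite(f'pics/{n}0.png',cv2.resize(c['im'],(800,600),interpolation=cv2.INTER_CUBIC))
    np.save(f'{n}0.npy',c)
print(telemetry.get_obs())
E
```

```text
Traceback (most recent call last):
  File "h.py", line 6, in cam
    c['R']=np.array(c['rotation'],float).reshape(3,3); c['o']=np.array(c['origin'],float); c['im']=np.array(c['pixels'])[:,:,::-1].copy(); return c
           ~~~~~~~~~~~~~~~~~~~~~~~~~~~~~~~~~~~~~^^^^^
ValueError: cannot reshape array of size 3 into shape (3,3)
```

```bash
sed -i "s/np.array(c\['rotation'\],float).reshape(3,3)/R.from_euler('xyz',np.ravel(c['rotation'])).as_matrix()/" h.py
python3 - <<'E'
from h import *
a=cam('top');b=cam('side')
for n,c in(('top',a),('side',b)):
    print(n,c['rotation'],c['o'],c['R'].round(3).tolist(),c['K'].round(0).tolist())
    cv2.imwrite(f'pics/{n}0.png',cv2.resize(c['im'],(800,600),interpolation=cv2.INTER_CUBIC))
    np.save(f'{n}0.npy',c)
print(telemetry.get_obs())
E
```

```text
top [-3.00402716  0.0146957  -1.55119458] [ 0.22183303 -0.10686058  1.64723096] [[0.02, -0.99, 0.137], [-1.0, -0.017, 0.017], [-0.015, -0.137, -0.99]] [[534.0, 0.0, 281.0], [0.0, 534.0, 215.0], [0.0, 0.0, 1.0]]
side [-2.26025957 -0.01474347 -0.52687607] [-0.0287207 -0.9385768  0.9207202] [[0.864, -0.31, 0.396], [-0.503, -0.556, 0.662], [0.015, -0.772, -0.636]] [[431.0, 0.0, 283.0], [0.0, 431.0, 214.0], [0.0, 0.0, 1.0]]
{'time_s': 0.15, 'qpos': array([-1.27261722e+00,  3.00350124e-01,  1.52145717e+00, -1.39487347e-05,
        1.32074900e+00, -6.66306205e-02]), 'joint_vel': array([-0.00059676, -0.00156537, -0.00064704,  0.00057078,  0.00010247,
        0.00036909]), 'tau': array([ 3.68173351e-03, -5.31949925e+01, -3.52815342e+01,  7.09336437e-02,
        2.36330886e-02, -7.22025652e-05]), 'ee_pos': array([ 0.19613692, -0.51360055,  0.20500512]), 'eef_rot': array([-3.14063025e+00, -5.06788111e-05,  3.64813159e-01]), 'force': array([1.04120415, 0.36273714, 0.99669384]), 'moment': array([-0.03771284, -0.00227177,  0.00138261]), 'grip_force': 0.0, 'grip_width': 0.09412633753346793}
```

View pics/top0.png

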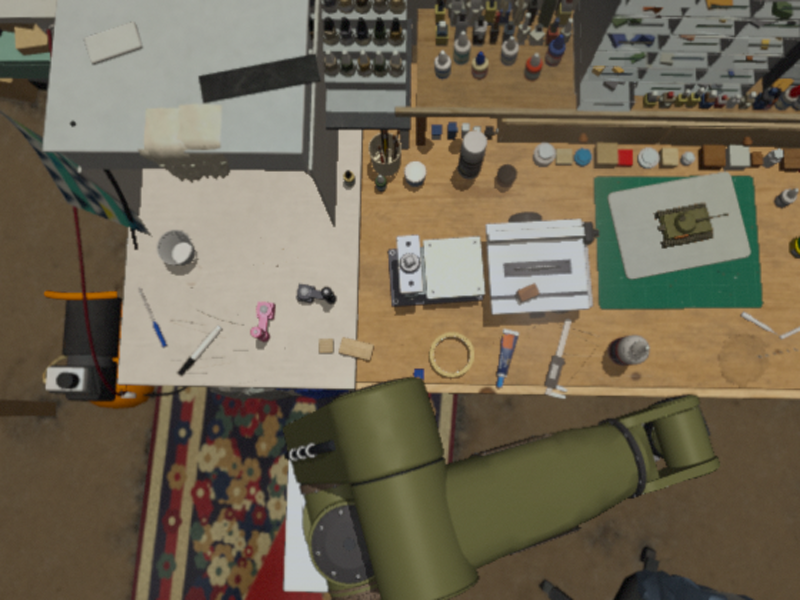

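View pics/side0.png

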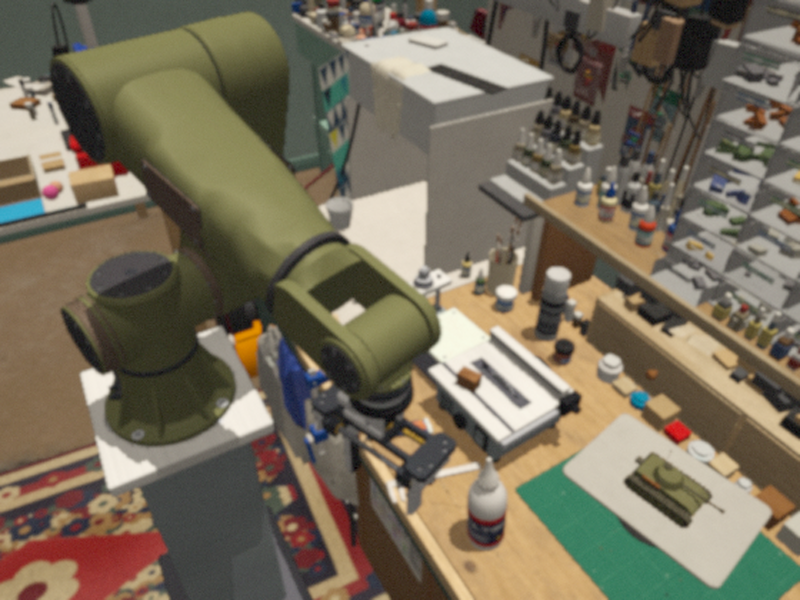

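The top view (800 px scale) shows the dark crank at about (315,293) and the pink look-alike at (262,320). The screw is at (409,261), the deck at (455,268) and the saw at (540,268). I'll zoom in on the crank and jack.

```bash
python3 - <<'E'
from h import *
c=np.load('top0.npy',allow_pickle=True).item()
im=c['im']
x0,y0=200,160
cv2.imwrite('pics/z.png',cv2.resize(im[155:225,200:300],(800,560),interpolation=cv2.INTER_CUBIC))
s=.7
for n,uv,z in(('hub',(305,293),.04),('grip',(327,295),.1),('screw',(409,261),.17),('deck',(455,268),.08),('saw',(490,268),.096),('pink',(262,320),.04)):
    print(n,plane(c,np.array(uv)*s,z).round(4))
E
```

```text
hub [[0.4718 0.129  0.04  ]]
grip [[0.4591 0.0747 0.1   ]]
screw [[ 0.519  -0.0931  0.17  ]]
deck [[ 0.5238 -0.1885  0.08  ]]
saw [[ 0.522  -0.2599  0.096 ]]
pink [[0.4121 0.2187 0.04  ]]
```

View pics/z.png

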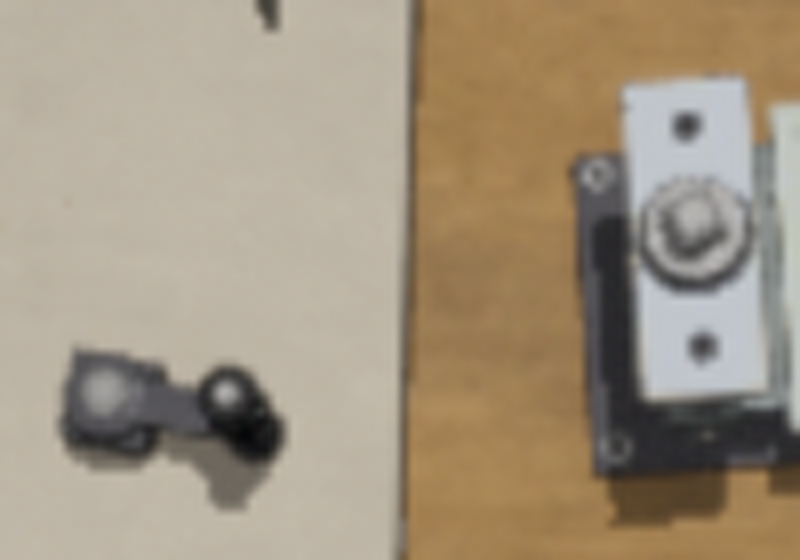

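The zoom shows the crank hub at about (105,395), its grip top at (228,390) and the screw tip at (697,217), which is visibly turned. I'll raise the tool and go above the screw for a wrist picture.

>>> carry_out:
  plan:
    - [[0,0,-38,0,0,0.1216,94],[0,0,-38,0,0,0.1216,94],[0,0,-38,0,0,0.1216,94],[0,0,-38,0,0,0,94],[0,0,-38,0,0,0,94],[22,-28,0,0,0,0,94],[22,-28,0,0,0,0,94],[22,-28,0,0,0,0,94],[22,-28,0,0,0,0,94],[22,-28,0,0,0,0,94],[22,-28,0,0,0,0,94],[22,-28,0,0,0,0,94],[22,-28,0,0,0,0,94],[22,-28,0,0,0,0,94],[22,-28,0,0,0,0,94],[22,-28,0,0,0,0,94],[22,-28,0,0,0,0,94],[22,-28,0,0,0,0,94],[22,-28,0,0,0,0,94],[0,0,0,0,0,0,94]]

```text
time_s: 1.82
ee_pos: [0.5065, -0.1177, 0.3945]
eef_rot: [-3.14, 0.001, 0.004]
force: [-0.4, -0.2, -0.8]
grip_width: 0.0939
grip_force: 0.0
```

```bash
python3 - <<'E'
from h import *
c=cam('wrist');np.save('w1.npy',c)
o=telemetry.get_obs();print(o['ee_pos'],o['eef_rot'],o['qpos'].round(2),o['force'],c['o'],c['R'].round(3).tolist())
print(proj(c,[[.519,-.093,.19],[.472,.129,.04]]))
cv2.imwrite('pics/w1.png',cv2.resize(c['im'],(800,600),interpolation=cv2.INTER_CUBIC))
E
```

```text
[ 0.50528672 -0.11970721  0.3946102 ] [-3.14092119e+00  1.38919659e-03  3.71709524e-03] [-0.3   0.17  1.26  0.    1.72  1.26] [-0.70002941  0.71389204  0.33060414] [ 0.57451723 -0.11854913  0.5740551 ] [[0.005, -0.973, -0.232], [-1.0, -0.005, 0.002], [-0.003, 0.232, -0.973]]
[[260.6173285  179.63045743]
 [126.01156898 195.13345986]]
```

View pics/w1.png

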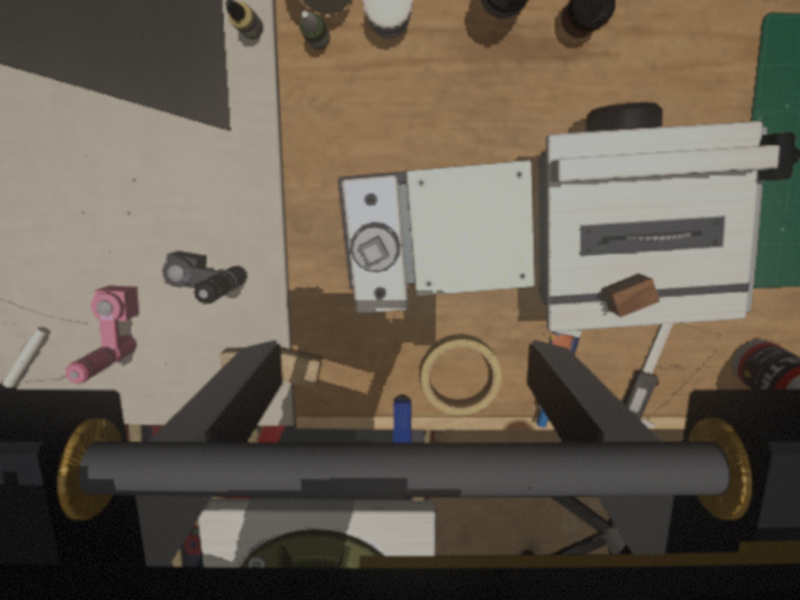

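The wrist view (800 px scale) shows the screw square at about (374,249), turned around 25-30°, the crank hub at (179,270) and the grip top at (207,290). I'll enlarge both.

```bash
python3 - <<'E'
from h import *
c=np.load('w1.npy',allow_pickle=True).item();im=c['im']
a=cv2.resize(im[170:220,105:180],(780,520),interpolation=cv2.INTER_CUBIC)  # 10.4x
b=cv2.resize(im[150:200,235:290],(572,520),interpolation=cv2.INTER_CUBIC)
a=cv2.resize(im[170:218,110:180],(420,288),interpolation=cv2.INTER_CUBIC)
b=cv2.resize(im[155:195,240:285],(360,320),interpolation=cv2.INTER_CUBIC)
o=np.zeros((320,790,3),np.uint8);o[:288,:420]=a;o[:320,430:]=b
cv2.imwrite('pics/z2.png',o)
E
```

```text
(no output)
```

View pics/z2.png

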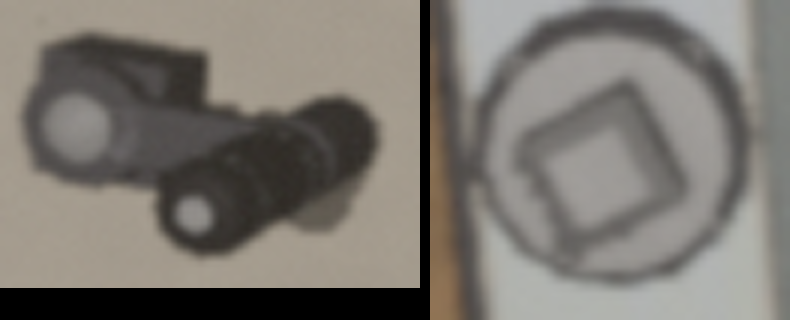

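```bash
python3 - <<'E'
from h import *
c=np.load('w1.npy',allow_pickle=True).item();t=np.load('top0.npy',allow_pickle=True).item()
L=lambda u,v:(110+u/6,170+v/6); Q=lambda u,v:(240+(u-430)/8,155+v/8)
h=plane(c,[L(78,127)],.04)[0];g=plane(c,[L(201,211)],.102)[0]
T=lambda u,v:(200+u/8,155+v/8)
ht=plane(t,[T(103,395)],.04)[0];gt=plane(t,[T(228,388)],.102)[0]
for a,b in((h,g),(ht,gt)): print(a.round(4),b.round(4),np.linalg.norm((b-a)[:2]),np.degrees(np.arctan2(*(b-a)[1::-1])))
co=plane(c,[Q(525,145),Q(628,80),Q(685,190),Q(572,250)],.185)
d=np.roll(co,-1,0)-co
print(np.linalg.norm(d,axis=1),np.degrees(np.arctan2(d[:,1],d[:,0]))%90)
ci=plane(c,[Q(537,165),Q(620,135),Q(650,200),Q(573,235)],.19)
print('screw',co.mean(0),ci.mean(0),plane(t,[T(699,215)],.19),'tri',tri(t,T(699,215),c,Q(597,180)), 'collar',plane(c,[Q(615,160)],.163))
# jack yaw from deck edges (800 px wrist pic)
e=plane(c,np.array([(408,173),(532,160),(540,285),(415,295)])*.7,.08);d=np.roll(e,-1,0)-e;print(e.round(3),np.degrees(np.arctan2(d[:,1],d[:,0])))
print(telemetry.get_obs()['ee_pos'])
E
```

```text
[0.4783 0.1332 0.04  ] [0.4697 0.077  0.102 ] 0.05683896399897099 -98.66484073593888
[0.4741 0.131  0.04  ] [0.4677 0.076  0.102 ] 0.05542739203587963 -96.57399292263909
[0.01714701 0.01729873 0.01816364 0.01617224] [32.24150172 27.19756145 28.28583995 23.36931661]
screw [ 0.52258948 -0.09376647  0.185     ] [ 0.52084115 -0.09302476  0.19      ] [[ 0.51731821 -0.09624015  0.19      ]] tri [ 0.51968859 -0.0944072   0.17986953] collar [[ 0.52063807 -0.09423267  0.163     ]]
[[ 0.584 -0.121  0.08 ]
 [ 0.597 -0.24   0.08 ]
 [ 0.475 -0.256  0.08 ]
 [ 0.464 -0.129  0.08 ]] [ -83.81405898 -172.65658297   94.99719723    3.7532423 ]
[ 0.50528672 -0.11970721  0.3946102 ]
```

>>> carry_out:
  plan:
    - [[-4.6,-24.5,20,0,0,0,94],[-4.6,-24.5,20,0,0,0,94],[-4.6,-24.5,20,0,0,0,94],[-4.6,-24.5,20,0,0,0,94],[-4.6,-24.5,20,0,0,0,94],[-4.6,-24.5,20,0,0,0,94],[-4.6,-24.5,20,0,0,0,94],[-4.6,-24.5,20,0,0,0,94],[0,0,20,0,0,0.065,94],[0,0,10,0,0,0.065,94],[0,0,0,0,0,0,94]]

```text
time_s: 2.78
ee_pos: [0.4663, 0.0736, 0.2035]
eef_rot: [3.141, 0.003, -0.133]
force: [0.4, -0.0, -0.2]
grip_width: 0.0936
grip_force: 0.0
```

```bash
python3 - <<'E'
from h import *
c=cam('wrist');np.save('w2.npy',c)
o=telemetry.get_obs();print(o['ee_pos'],o['eef_rot'],o['qpos'].round(2),o['force'])
print('pred',proj(c,[[.4685,.0765,.102],[.4755,.131,.04]])/.7)
cv2.imwrite('pics/w2.png',cv2.resize(c['im'],(800,600),interpolation=cv2.INTER_CUBIC))
E
```

```text
[0.46694672 0.07345502 0.20499534] [ 3.14110923e+00  1.50655871e-03 -1.29665264e-01] [ 0.08  0.13  1.73 -0.    1.28  1.78] [-0.35179146 -0.16545423  0.22285058]
pred [[397.95150831 300.28349161]
 [320.89641367 280.26382664]]
```

View pics/w2.png

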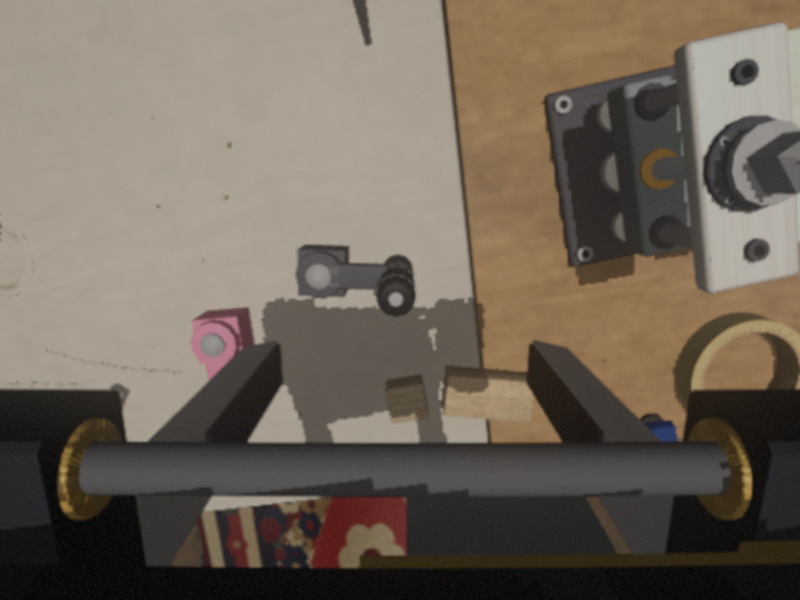

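The grip top is at (396,298) and the hub cap at (319,276), each within 4 px of the prediction. I'll nudge the tool and descend to grasp.

```bash
python3 - <<'E'
from h import *
c=np.load('w2.npy',allow_pickle=True).item()
g=plane(c,[np.array((396,298))*.7],.102)[0];h=plane(c,[np.array((319,276))*.7],.04)[0]
print(g,h,np.linalg.norm((g-h)[:2]),np.degrees(np.arctan2(*(g-h)[1::-1])))
o=telemetry.get_obs();print(R.from_euler('xyz',o['eef_rot']).inv().apply(g-[0,0,.045]-o['ee_pos'])*1e3)
E
```

```text
[0.46999901 0.07743816 0.102     ] [0.47867938 0.1318003  0.04      ] 0.05505080390716209 -99.07221321206379
[  2.73460136  -4.41590394 147.98927078]
```

>>> carry_out:
  plan:
    - [[1.2,-2,25,0,0,0.01,80],[1.2,-2,25,0,0,0.01,70],[0,0,25,0,0,0,70],[0,0,25,0,0,0,70],[0,0,24,0,0,0,70],[0,0,24,0,0,0,70],[0,0,0,0,0,0,70],[0,0,0,0,0,0,20],[0,0,0,0,0,0,20],[0,0,0,0,0,0,20],[0,0,0,0,0,0,20],[0,0,0,0,0,0,20],[0,0,0,0,0,0,20],[0,0,0,0,0,0,20],[0,0,0,0,0,0,20]]
  squeeze: 15

```text
time_s: 4.08
ee_pos: [0.4704, 0.0779, 0.0577]
eef_rot: [-3.141, -0.0, -0.15]
force: [0.6, 0.5, 2.0]
grip_width: 0.0233
grip_force: 15.0
```

>>> carry_out:
  plan:
    - [[0,0,-15,0,0,0,20],[0,0,-25,0,0,0,20],[0,0,-25,0,0,-0.08,20],[0,0,-25,0,0,-0.08,20],[0,0,-25,0,0,-0.08,20],[0,0,-25,0,0,-0.08,20],[0,0,-25,0,0,-0.08,20],[0,0,-25,0,0,-0.08,20],[0,0,-25,0,0,-0.08,20],[0,0,-27,0,0,-0.077,20],[-4,25,0,0,0,0,20],[-4,25,0,0,0,0,20],[-4,25,0,0,0,0,20],[-4,25,0,0,0,0,20],[-4,25,0,0,0,0,20],[-4,25,0,0,0,0,20],[-4,25,0,0,0,0,20],[-4,25,0,0,0,0,20],[-4,25,0,0,0,0,20],[0,0,0,0,0,0,20]]

```text
time_s: 5.75
ee_pos: [0.5442, -0.1413, 0.2983]
eef_rot: [-3.141, 0.002, 0.484]
force: [0.1, 0.0, -2.3]
grip_width: 0.0239
grip_force: 15.0
```

```bash
python3 - <<'E'
from h import *
c=cam('wrist');np.save('w3.npy',c)
o=telemetry.get_obs();print(o['ee_pos'],o['eef_rot'],o['qpos'].round(2),o['force'],o['grip_width'])
p=o['ee_pos'];z=p[2]-.057
print('pred grip,hub,screw',proj(c,[[p[0],p[1],z+.102],[.520,-.0945,z+.04],[.520,-.0945,.19]])/.7)
cv2.imwrite('pics/w3.png',cv2.resize(c['im'],(800,600),interpolation=cv2.INTER_CUBIC))
s=cam('side');np.save('s3.npy',s);print(proj(s,[.52,-.0945,.19]))
E
```

```text
[ 0.54383666 -0.13951617  0.29842783] [-3.14048527e+00  1.32547404e-03  4.84714987e-01] [-0.32  0.28  1.34 -0.    1.53  0.77] [-0.29061918  0.38491905 -1.40648901] 0.02340609252040054
pred grip,hub,screw [[394.33748681 417.71386451]
 [275.27075627 349.58122221]
 [314.18108701 299.70951044]]
[[296.6398534  187.73451895]]
```

View pics/w3.png

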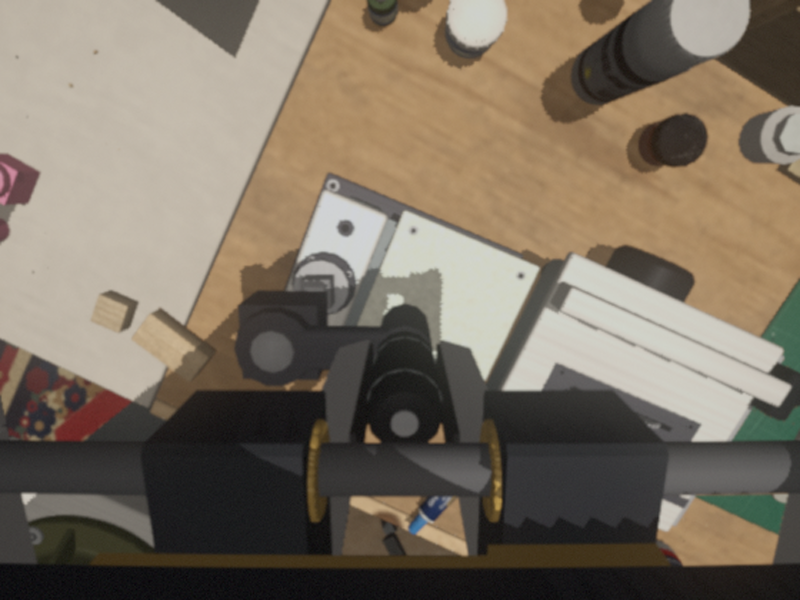

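The hub cap is at (272,351), the grip top at (405,424) and the screw tip at about (315,287). The tip and hub look aligned. One zoom to get the offset precisely.

```bash
python3 - <<'E'
from h import *
c=np.load('w3.npy',allow_pickle=True).item();im=c['im']
cv2.imwrite('pics/z3.png',cv2.resize(im[170:310,160:310],(750,700)[:1]+(700,),interpolation=cv2.INTER_CUBIC)[:600])
E
```

```text
(no output)
```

View pics/z3.png

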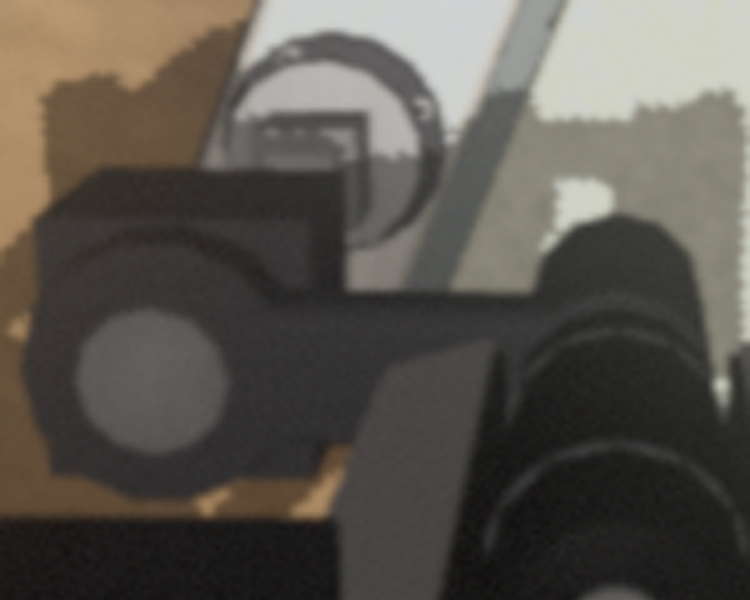

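```bash
python3 - <<'E'
from h import *
c=np.load('w3.npy',allow_pickle=True).item();o=telemetry.get_obs()
p=o['ee_pos'];T=R.from_euler('xyz',[np.pi,0,o['eef_rot'][2]])
Q=lambda u,v:(160+u/5,170+v/5)
def tf(uv,z,off):  # centre in tool frame (mm)
    P=plane(c,[Q(*uv)],z)[0]; return (T.inv().apply(P-p)*1e3-np.array([*off,0])).round(1)
zu=p[2]-.057
print('cap',tf((152,382),zu+.040,(0,0)),tf((152,382),zu+.042,(0,0)))
print('hubLR',tf((345,172),zu,(17,17)),tf((100,170),zu,(17,-17)),'top',tf((312,216),zu+.03,(17,17)),tf((40,216),zu+.03,(17,-17)))
print('tip',tf((343,138),.19,(5.5,5.5)),tf((263,138),.19,(5.5,-5.5)),'base',tf((368,115),.185,(9,9)),tf((262,115),.185,(9,-9)))
print('collar',tf((335,142),.163,(0,0)))
print('expected in tool', T.inv().apply(np.array([.52,-.0945,.19])-p)*1e3, 'grip',tf(((405*.7-160)*5,(424*.7-170)*5),zu+.102,(0,0)))
E
```

```text
cap [ -1.4 -51.2  17. ] [ -0.7 -50.6  15. ]
hubLR [ -1.5 -50.6  57. ] [ -1.2 -50.8  57. ] top [ -0.5 -50.   27. ] [ -0.5 -49.4  27. ]
tip [  4.6 -47.5 108.7] [  4.6 -50.1 108.7] base [  4.1 -47.4 113.7] [  4.1 -47.6 113.7]
collar [  4.  -47.9 135.7]
expected in tool [ -0.46288479 -49.82887229 108.69873898] grip [ -2.3   4.3 -45. ]
```

>>> carry_out:
  plan:
    - [[2.5,1.7,9,0,0,0,20],[2.5,1.7,9,0,0,0,20],[0,0,9,0,0,0,20],[0,0,9,0,0,0,20],[0,0,0,0,0,0,20],[0,0,0,0,0,0,20]]

```text
time_s: 6.35
ee_pos: [0.5496, -0.1382, 0.2629]
eef_rot: [-3.141, 0.001, 0.487]
force: [0.4, -0.5, -1.9]
grip_width: 0.0237
grip_force: 15.0
```

```bash
python3 - <<'E'
from h import *
c=cam('wrist');np.save('w4.npy',c)
s=cam('side');np.save('s4.npy',s);t=cam('top')
o=telemetry.get_obs();print(o['ee_pos'],o['eef_rot'],o['force'])
a=cv2.resize(c['im'][170:310,150:300],(450,420),interpolation=cv2.INTER_CUBIC)
u,v=proj(s,[.53,-.11,.2])[0].astype(int);print(u,v)
b=cv2.resize(s['im'][v-40:v+40,u-35:u+35],(350,400),interpolation=cv2.INTER_CUBIC)
out=np.zeros((420,800,3),np.uint8);out[:,:450]=a;out[:400,450:]=b
cv2.imwrite('pics/z4.png',out)
E
```

```text
[ 0.54994703 -0.13850627  0.26398447] [ 3.14096508e+00 -5.73487581e-04  4.87073075e-01] [ 0.24126699 -0.05315144 -1.18508508]
302 186
```

View pics/z4.png

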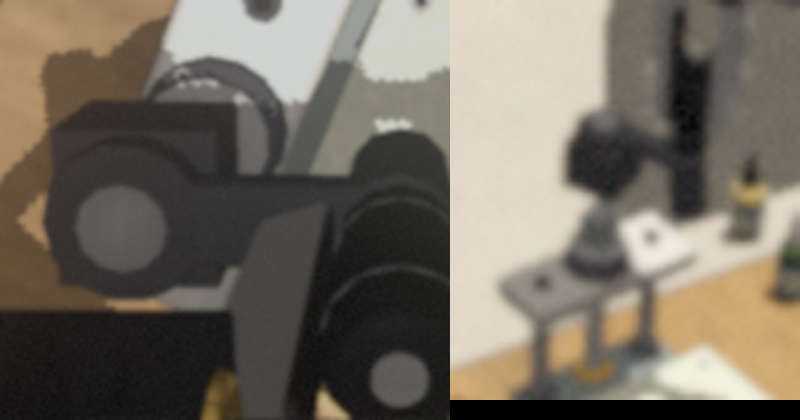

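The zoom shows the hub in the side view directly over the screw, centre about 602 against 601. The wrist view has the hub cap at (122,230), and part of the collar shows behind the hub, centred around (215,120). I'll do a quick numeric check and then feel down.

```bash
python3 - <<'E'
from h import *
c=np.load('w4.npy',allow_pickle=True).item();o=telemetry.get_obs()
p=o['ee_pos'];T=R.from_euler('xyz',[np.pi,0,o['eef_rot'][2]])
def tf(uv,z,off): return (T.inv().apply(plane(c,[(150+uv[0]/3,170+uv[1]/3)],z)[0]-p)*1e3-np.array([*off,0])).round(1)
zu=p[2]-.057
print('cap',tf((122,230),zu+.04,(0,0)),'hub',tf((238,102),zu,(17,17)),tf((92,102),zu,(17,-17)))
print('collar right,top',tf((272,130),.166,(0,18)),tf((205,68),.166,(18,0)),'grip',tf((400,380),zu+.102,(0,0)))
s=np.load('s4.npy',allow_pickle=True).item()
u=302-35;v=186-40
S=lambda a,b:(u+(a-450)/5,v+b/5)
def side(uv,z): return (T.inv().apply(plane(s,[S(*uv)],z)[0]-p)*1e3).round(1), plane(s,[S(*uv)],z)[0].round(4)
print('side hubmid',side((602,155),zu+.02),'tip',side((603,207),.19),'collar',side((600,252),.166))
E
```

```text
cap [ -0.7 -54.1  17. ] hub [ -0.4 -53.5  57. ] [ -0.4 -53.4  57. ]
collar right,top [ -0.  -52.1  98. ] [ -0.9 -51.7  98. ] grip [ -1.2   1.  -45. ]
side hubmid (array([ -4.8, -52.5,  37. ]), array([ 0.5211, -0.0943,  0.227 ])) tip (array([ -2.9, -51.4,  74. ]), array([ 0.5233, -0.0944,  0.19  ])) collar (array([-13.2, -46.4,  98. ]), array([ 0.5166, -0.1036,  0.166 ]))
```

>>> carry_out:
  plan:
    - [[0.7,1.4,5,0,0,0,20],[0,0,5,0,0,0,20],[0,0,4,0,0,0,20],[0,0,3,0,0,0,20],[0,0,2,0,0,0,20],[0,0,2,0,0,0,20],[0,0,0,0,0,0,20]]

```text
time_s: 7.08
ee_pos: [0.551, -0.1395, 0.2423]
eef_rot: [-3.141, 0.0, 0.487]
force: [-0.8, 0.2, -1.0]
grip_width: 0.0235
grip_force: 15.0
```

>>> carry_out:
  plan:
    - [[0,0,1.5,0,0,0,20],[0,0,1.5,0,0,0,20],[0,0,0,0,0,0,20]]

```text
time_s: 7.33
ee_pos: [0.551, -0.1394, 0.239]
eef_rot: [-3.141, 0.0, 0.487]
force: [-0.8, -0.2, -2.4]
grip_width: 0.024
grip_force: 15.0
```

>>> carry_out:
  plan:
    - [[0,0,1.5,0,0,0,20],[0,0,1.5,0,0,0,20],[0,0,0,0,0,0,20]]

```text
time_s: 7.58
ee_pos: [0.551, -0.1394, 0.236]
eef_rot: [-3.141, 0.0, 0.487]
force: [-2.1, 0.0, -2.6]
grip_width: 0.0239
grip_force: 15.0
```

>>> carry_out:
  plan:
    - [[0,0,1.5,0,0,0,20],[0,0,1.5,0,0,0,20],[0,0,0,0,0,0,20]]

```text
time_s: 7.83
ee_pos: [0.551, -0.1394, 0.2331]
eef_rot: [-3.141, 0.0, 0.487]
force: [-1.1, 0.2, -2.3]
grip_width: 0.0239
grip_force: 15.0
```

>>> carry_out:
  plan:
    - [[0,0,1.5,0,0,0,20],[0,0,1.5,0,0,0,20],[0,0,0,0,0,0,20]]

```text
time_s: 8.08
ee_pos: [0.551, -0.1394, 0.2301]
eef_rot: [-3.141, 0.0, 0.487]
force: [-2.5, 0.5, -2.2]
grip_width: 0.0238
grip_force: 15.0
```

>>> carry_out:
  plan:
    - [[0,0,1.5,0,0,0,20],[0,0,1.5,0,0,0,20],[0,0,1.5,0,0,0,20],[0,0,0,0,0,0,20]]

```text
time_s: 8.42
ee_pos: [0.551, -0.1394, 0.2255]
eef_rot: [-3.141, 0.0, 0.487]
force: [-0.9, 1.1, -2.5]
grip_width: 0.0235
grip_force: 15.0
```

>>> carry_out:
  plan:
    - [[0,0,1,0,0,0,20],[0,0,1,0,0,0,20],[0,0,0,0,0,0,20]]

```text
time_s: 8.67
ee_pos: [0.5511, -0.1394, 0.2238]
eef_rot: [-3.141, 0.0, 0.487]
force: [-1.8, -0.3, -0.7]
grip_width: 0.0236
grip_force: 15.0
```

>>> carry_out:
  plan:
    - [[-4.8,-0.2,0.3,0,0,0,20],[-4.8,-0.6,0,0,0,0,20],[-4.7,-1,0,0,0,0,20],[0,0,0,0,0,0,20]]

```text
time_s: 9.0
ee_pos: [0.5371, -0.1448, 0.2238]
eef_rot: [3.141, -0.001, 0.487]
force: [2.4, -0.2, -2.9]
grip_width: 0.024
grip_force: 15.0
```

```bash
cat > f.py <<'E'
from h import *
o=telemetry.get_obs();T=R.from_euler('xyz',[np.pi,0,.487]).inv()
print('tool pos mm',(T.apply(o['ee_pos']-np.array([.5511,-.1394,.2238]))*1e3).round(1),'F tool',T.apply(o['force']).round(1),'M',T.apply(o['moment']).round(2),o['eef_rot'].round(3),o['time_s'])
E
python3 f.py
```

```text
tool pos mm [-14.9  -1.8  -0. ] F tool [2.1 1.3 2.9] M [-0.23  0.39  0.01] [ 3.141e+00 -1.000e-03  4.870e-01] 9.0
```

>>> carry_out:
  plan:
    - [[-9.0,-3.3,0,0,0,0,20],[-8.3,-4.8,0,0,0,0,20],[-7.3,-6.2,0,0,0,0,20],[0,0,0,0,0,0,20]]

```text
time_s: 9.33
ee_pos: [0.5081, -0.1444, 0.2242]
eef_rot: [3.139, 0.001, 0.486]
force: [-1.6, -6.4, -0.6]
grip_width: 0.0237
grip_force: 15.0
```

```bash
python3 f.py
```

```text
tool pos mm [-40.4 -15.8  -0.4] F tool [-4.4  4.9  0.6] M [-1.   -0.87 -0.02] [3.139e+00 1.000e-03 4.860e-01] 9.3333
```

>>> carry_out:
  plan:
    - [[-6.2,-7.3,0,0,0,0,20],[-4.8,-8.3,0,0,0,0,20],[-3.3,-9.0,0,0,0,0,20],[0,0,0,0,0,0,20]]

```text
time_s: 9.67
ee_pos: [0.4836, -0.1291, 0.2243]
eef_rot: [3.14, 0.002, 0.486]
force: [-7.0, -7.5, 4.3]
grip_width: 0.0239
grip_force: 15.0
```

```bash
python3 f.py
```

```text
tool pos mm [-54.8 -40.7  -0.5] F tool [-9.7  3.4 -4.3] M [-0.39 -1.89 -0.03] [3.14e+00 2.00e-03 4.86e-01] 9.6667
```

>>> carry_out:
  plan:
    - [[-4,-9.4,0,0,0,0,20],[0,-9.6,0,0,0,0,20],[1.7,-9.4,0,0,0,0,20],[0,0,0,0,0,0,20]]

```text
time_s: 10.0
ee_pos: [0.4691, -0.1032, 0.224]
eef_rot: [-3.142, 0.001, 0.488]
force: [-4.4, -1.6, 2.6]
grip_width: 0.0236
grip_force: 15.0
```

```bash
python3 f.py
```

```text
tool pos mm [-55.6 -70.4  -0.2] F tool [-4.6 -0.6 -2.6] M [ 0.26 -1.04 -0.03] [-3.142e+00  1.000e-03  4.880e-01] 10.0
```

>>> carry_out:
  plan:
    - [[2.6,-9.0,0,0,0,0,20],[4.8,-8.3,0,0,0,0,20],[6.2,-7.3,0,0,0,0,20],[0,0,0,0,0,0,20]]

```text
time_s: 10.33
ee_pos: [0.4704, -0.0747, 0.2238]
eef_rot: [-3.141, 0.0, 0.488]
force: [-5.3, 1.1, 4.3]
grip_width: 0.0237
grip_force: 15.0
```

```bash
python3 f.py
```

```text
tool pos mm [-41.1 -95.    0. ] F tool [-4.2 -3.4 -4.3] M [ 0.67 -0.5  -0.05] [-3.141  0.     0.488] 10.3333
```

>>> carry_out:
  plan:
    - [[7.3,-6.2,0,0,0,0,20],[8.3,-4.8,0,0,0,0,20],[9.0,-3.3,0,0,0,0,20],[0,0,0,0,0,0,20]]

```text
time_s: 10.67
ee_pos: [0.4858, -0.0509, 0.2236]
eef_rot: [-3.141, -0.0, 0.488]
force: [-3.1, 3.5, 5.1]
grip_width: 0.0237
grip_force: 15.0
```

```bash
python3 f.py
```

```text
tool pos mm [ -16.3 -108.7    0.2] F tool [-1.1 -4.6 -5.1] M [ 0.82 -0.13 -0.08] [-3.141 -0.     0.488] 10.6667
```

>>> carry_out:
  plan:
    - [[9.4,-2.2,-0.3,0,0,0,20],[9.6,0,0,0,0,0,20],[9.4,1.7,0,0,0,0,20],[0,0,0,0,0,0,20]]

```text
time_s: 11.0
ee_pos: [0.5113, -0.0379, 0.2236]
eef_rot: [-3.141, -0.0, 0.488]
force: [-0.7, 2.1, 1.5]
grip_width: 0.0239
grip_force: 15.0
```

```bash
python3 f.py; python3 -c "
import numpy as np
P=np.array([(0,0),(-14.9,-1.8),(-40.4,-15.8),(-54.8,-40.7),(-55.6,-70.4),(-41.1,-95),(-16.3,-108.7)])
s=np.linalg.lstsq(np.c_[2*P,np.ones(7)],(P**2).sum(1),rcond=None)[0];print(s[:2],np.sqrt(s[2]+s[0]**2+s[1]**2))"
```

```text
tool pos mm [  12.3 -108.3    0.2] F tool [ 0.4 -2.2 -1.5] M [ 0.24  0.11 -0.02] [-3.141 -0.     0.488] 11.0
[ -1.89867056 -55.540937  ] 55.365916162823545
```

>>> carry_out:
  plan:
    - [[9.0,3.3,0,0,0,0,20],[8.3,4.8,0,0,0,0,20],[7.3,6.2,0,0,0,0,20],[0,0,0,0,0,0,20]]

```text
time_s: 11.33
ee_pos: [0.5396, -0.0395, 0.2236]
eef_rot: [-3.141, -0.0, 0.487]
force: [0.3, 1.8, 2.0]
grip_width: 0.0233
grip_force: 15.0
```

```bash
python3 f.py
```

```text
tool pos mm [ 36.5 -93.7   0.2] F tool [ 1.1 -1.5 -2. ] M [ 0.16  0.37 -0.08] [-3.141 -0.     0.487] 11.3333
```

Turning freely, about 227° so far. I'll release the crank and probe deck and saw heights with gentle touches of the closed fingertips.

>>> carry_out:
  plan:
    - [[0,0,0,0,0,0,50],[0,0,0,0,0,0,50],[0,0,0,0,0,0,50],[0,0,0,0,0,0,50],[0,0,-20,0,0,0,50],[0,0,-30,0,0,0,50],[0,0,-30,0,0,0,50],[0,0,0,0,0,0,50]]

```text
time_s: 12.0
ee_pos: [0.5396, -0.0396, 0.3099]
eef_rot: [3.137, -0.007, 0.487]
force: [0.2, -0.0, 1.3]
grip_width: 0.0499
grip_force: 0.0
```

```bash
python3 f.py; python3 - <<'E'
from h import *
c=np.load('w1.npy',allow_pickle=True).item()
d=plane(c,[np.array((472,235))*.7],.085)[0];s=plane(c,np.array([(568,255),(548,235),(578,240)])*.7,.096)
print(d,s);o=telemetry.get_obs();T=R.from_euler('xyz',o['eef_rot']).inv()
print(T.apply(d-o['ee_pos'])*1e3,T.apply(s-d)*1e3)
w=cam('wrist');np.save('w5.npy',w)
E
```

```text
tool pos mm [ 36.5 -93.5 -86.1] F tool [ 0.2  0.2 -1.3] M [-0.    0.02  0.02] [ 3.137 -0.007  0.487] 12.0
[ 0.52567321 -0.18398339  0.085     ] [[ 0.50807449 -0.2763544   0.096     ]
 [ 0.52724766 -0.25553918  0.096     ]
 [ 0.52266238 -0.28487842  0.096     ]]
[-81.41852067 119.91918838 224.9340456 ] [[-58.70661564  73.44947553 -11.03748702]
 [-32.02164714  64.02728606 -10.90092394]
 [-49.80464567  87.80922903 -10.90450053]]
```

>>> carry_out:
  plan:
    - [[0,0,0,0,0,-0.1084,30],[0,0,0,0,0,-0.1084,0],[0,0,0,0,0,-0.1084,0],[0,0,0,0,0,-0.1084,0],[0,0,0,0,0,-0.1084,0],[0,0,0,0,0,-0.1084,0],[0,0,0,0,0,-0.1084,0],[0,0,0,0,0,-0.1084,0],[0,0,0,0,0,-0.1084,0],[0,0,0,0,0,-0.1084,0],[-36.5,-2,0,0,0,0,0],[-36.5,-2,0,0,0,0,0],[-36.5,-2,10,0,0,0,0],[-36.5,-2,25,0,0,0,0],[-36.5,-2,25,0,0,0,0],[0,0,35,0,0,0,0],[0,0,35,0,0,0,0],[0,0,35,0,0,0,0],[0,0,30,0,0,0,0],[0,0,0,0,0,0,0]]

```text
time_s: 13.72
ee_pos: [0.5256, -0.2163, 0.1052]
eef_rot: [-3.132, -0.005, 1.571]
force: [-0.5, 0.5, -1.6]
grip_width: 0.0004
grip_force: 0.0
```

```bash
python3 f.py;python3 -c "
from h import *
o=telemetry.get_obs();print(o['ee_pos'],o['eef_rot'],o['force'],o['grip_width'])"
```

```text
tool pos mm [-58.5  56.  118.6] F tool [-0.1 -0.7  1.6] M [-0.04  0.06  0.03] [-3.132 -0.005  1.571] 13.7167
[ 0.52560578 -0.21627749  0.10522449] [-3.13224217 -0.00451582  1.57070087] [-0.45177283  0.5331248  -1.56432707] 0.0004404704418554128
```

>>> carry_out:
  plan:
    - [[0,0,3,0,0,0,0],[0,0,3,0,0,0,0],[0,0,3,0,0,0,0],[0,0,3,0,0,0,0],[0,0,0,0,0,0,0]]

```text
time_s: 14.13
ee_pos: [0.529, -0.2177, 0.1003]
eef_rot: [3.141, 0.0, 1.571]
force: [-0.2, -0.3, 0.4]
grip_width: 0.0003
grip_force: 0.0
```

>>> carry_out:
  plan:
    - [[0,0,1,0,0,0,0],[0,0,1,0,0,0,0],[0,0,0,0,0,0,0]]

```text
time_s: 14.38
ee_pos: [0.5289, -0.2177, 0.098]
eef_rot: [3.141, 0.0, 1.571]
force: [-0.5, 0.2, 0.6]
grip_width: 0.0004
grip_force: 0.0
```

>>> carry_out:
  plan:
    - [[0,0,1,0,0,0,0],[0,0,1,0,0,0,0],[0,0,0,0,0,0,0]]

```text
time_s: 14.63
ee_pos: [0.5288, -0.2176, 0.0957]
eef_rot: [-3.141, -0.0, 1.571]
force: [-0.4, -0.7, -1.3]
grip_width: 0.0005
grip_force: 0.0
```

>>> carry_out:
  plan:
    - [[0,0,1,0,0,0,0],[0,0,1,0,0,0,0],[0,0,0,0,0,0,0]]

```text
time_s: 14.88
ee_pos: [0.5287, -0.2176, 0.0937]
eef_rot: [-3.141, -0.0, 1.571]
force: [-0.5, 0.9, -0.1]
grip_width: 0.0007
grip_force: 0.0
```

>>> carry_out:
  plan:
    - [[0,0,1,0,0,0,0],[0,0,1,0,0,0,0],[0,0,0,0,0,0,0]]

```text
time_s: 15.13
ee_pos: [0.5287, -0.2176, 0.0917]
eef_rot: [-3.141, -0.0, 1.571]
force: [0.1, 0.6, 0.5]
grip_width: 0.0002
grip_force: 0.0
```

>>> carry_out:
  plan:
    - [[0,0,1,0,0,0,0],[0,0,1,0,0,0,0],[0,0,0,0,0,0,0]]

```text
time_s: 15.38
ee_pos: [0.5287, -0.2176, 0.0897]
eef_rot: [-3.141, -0.0, 1.571]
force: [0.1, -0.8, 0.4]
grip_width: 0.0005
grip_force: 0.0
```

>>> carry_out:
  plan:
    - [[0,0,1,0,0,0,0],[0,0,1,0,0,0,0],[0,0,0,0,0,0,0]]

```text
time_s: 15.63
ee_pos: [0.5287, -0.2176, 0.0877]
eef_rot: [-3.141, -0.0, 1.571]
force: [-0.4, -0.8, -0.1]
grip_width: 0.0005
grip_force: 0.0
```

>>> carry_out:
  plan:
    - [[0,0,1,0,0,0,0],[0,0,1,0,0,0,0],[0,0,0,0,0,0,0]]

```text
time_s: 15.88
ee_pos: [0.5287, -0.2176, 0.0857]
eef_rot: [-3.141, -0.0, 1.571]
force: [-0.7, 0.1, 0.2]
grip_width: 0.0007
grip_force: 0.0
```

>>> carry_out:
  plan:
    - [[0,0,1,0,0,0,0],[0,0,1,0,0,0,0],[0,0,0,0,0,0,0]]

```text
time_s: 16.13
ee_pos: [0.529, -0.2177, 0.0852]
eef_rot: [3.141, 0.0, 1.571]
force: [-5.1, 2.8, 13.6]
grip_width: 0.0006
grip_force: 6.8
```

>>> carry_out:
  plan:
    - [[0,0,1,0,0,0,0],[0,0,1,0,0,0,0],[0,0,0,0,0,0,0]]

```text
time_s: 16.38
ee_pos: [0.529, -0.2178, 0.085]
eef_rot: [3.14, 0.001, 1.571]
force: [-15.0, 6.0, 32.5]
grip_width: 0.0006
grip_force: 16.5
```

>>> carry_out:
  plan:
    - [[0,0,1,0,0,0,0],[0,0,1,0,0,0,0],[0,0,0,0,0,0,0]]

```text
time_s: 16.63
ee_pos: [0.5291, -0.2179, 0.0847]
eef_rot: [3.14, 0.001, 1.571]
force: [-22.9, 9.6, 51.1]
grip_width: 0.0003
grip_force: 25.9
```

The deck contact is at about z=0.0853. That last touch went deeper than I meant (51 N), because I sent four steps without checking the force between them. I'm backing off now and will probe the saw one step at a time.

>>> carry_out:
  plan:
    - [[0,0,-6,0,0,0,0],[0,0,-12,0,0,0,0],[0,0,-20,0,0,0,0],[-22,-6,0,0,0,0,0],[-22,-6,0,0,0,0,0],[-22,-5,0,0,0,0,0],[0,0,8,0,0,0,0],[0,0,6,0,0,0,0],[0,0,0,0,0,0,0]]

```text
time_s: 17.38
ee_pos: [0.5113, -0.2829, 0.1024]
eef_rot: [-3.14, -0.001, 1.571]
force: [1.0, 0.1, 0.0]
grip_width: 0.0003
grip_force: 0.0
```

>>> carry_out:
  plan:
    - [[0,0,2,0,0,0,0],[0,0,2,0,0,0,0],[0,0,0,0,0,0,0]]

```text
time_s: 17.63
ee_pos: [0.512, -0.283, 0.0997]
eef_rot: [-3.141, -0.0, 1.572]
force: [-0.1, -1.0, 0.0]
grip_width: 0.0004
grip_force: 0.0
```

>>> carry_out:
  plan:
    - [[0,0,1,0,0,0,0],[0,0,0,0,0,0,0]]

```text
time_s: 17.8
ee_pos: [0.512, -0.2834, 0.0989]
eef_rot: [3.141, 0.0, 1.571]
force: [-0.3, -1.4, 0.0]
grip_width: 0.0001
grip_force: 0.0
```

>>> carry_out:
  plan:
    - [[0,0,1,0,0,0,0],[0,0,0,0,0,0,0]]

```text
time_s: 17.97
ee_pos: [0.5118, -0.2836, 0.0978]
eef_rot: [-3.142, -0.0, 1.571]
force: [-0.1, -0.0, 0.1]
grip_width: -0.0
grip_force: 0.0
```

>>> carry_out:
  plan:
    - [[0,0,1,0,0,0,0],[0,0,0,0,0,0,0]]

```text
time_s: 18.13
ee_pos: [0.5118, -0.2836, 0.0967]
eef_rot: [-3.141, -0.0, 1.571]
force: [-0.0, 0.9, -0.5]
grip_width: 0.0003
grip_force: 0.0
```

>>> carry_out:
  plan:
    - [[0,0,1,0,0,0,0],[0,0,0,0,0,0,0]]

```text
time_s: 18.3
ee_pos: [0.5119, -0.2837, 0.0963]
eef_rot: [3.141, 0.0, 1.571]
force: [-0.2, 0.7, 3.7]
grip_width: 0.0005
grip_force: 2.1
```

Saw is at 0.0963 and the deck at 0.0853, so 11.0 mm or about 1.1 turns remain. I'll go back to the crank.

>>> carry_out:
  plan:
    - [[0,0,-12,0,0,0,0],[0,0,-40,0,0,0,0],[0,0,-40,0,0,0,0],[0,0,-40,0,0,0,0],[0,0,-40,0,0,0,0],[0,0,-40,0,0,0,0],[35,4,0,0,0,0,50],[35,4,0,0,0,0,50],[35,4,0,0,0,0,50],[35,4,0,0,0,0,50],[35,4,0,0,0,0,50],[35,4,0,0,0,0,50],[34,4,0,0,0,0,50],[0,0,0,0,0,0,50]]

```text
time_s: 19.47
ee_pos: [0.5399, -0.0349, 0.309]
eef_rot: [3.141, -0.001, 1.575]
force: [0.3, 0.4, -0.2]
grip_width: 0.0488
grip_force: 0.0
```

>>> carry_out:
  plan:
    - [[0,0,0,0,0,0.1084,50],[0,0,0,0,0,0.1084,50],[0,0,0,0,0,0.1084,50],[0,0,0,0,0,0.1084,50],[0,0,0,0,0,0.1084,50],[0,0,0,0,0,0.1084,50],[0,0,0,0,0,0.1084,50],[0,0,0,0,0,0.1084,50],[0,0,0,0,0,0.1084,50],[0,0,0,0,0,0.1084,50],[0,0,0,0,0,0,50]]

```text
time_s: 20.38
ee_pos: [0.5397, -0.04, 0.3086]
eef_rot: [3.141, -0.0, 0.482]
force: [-0.9, 0.5, -0.3]
grip_width: 0.05
grip_force: 0.0
```

```bash
python3 f.py
```

```text
tool pos mm [ 36.4 -93.2 -84.8] F tool [-0.5 -0.9  0.3] M [ 0.02 -0.02  0.01] [ 3.141 -0.     0.482] 20.3833
```

>>> carry_out:
  plan:
    - [[0,-0.4,30,0,0,-0.005,50],[0,0,30,0,0,0,50],[0,0,15,0,0,0,50],[0,0,9.5,0,0,0,50],[0,0,0,0,0,0,50],[0,0,0,0,0,0,20],[0,0,0,0,0,0,20],[0,0,0,0,0,0,20],[0,0,0,0,0,0,20],[0,0,0,0,0,0,20],[0,0,0,0,0,0,20]]
  squeeze: 15

```text
time_s: 21.3
ee_pos: [0.5399, -0.0385, 0.2243]
eef_rot: [-3.141, -0.002, 0.493]
force: [0.4, 5.3, 3.1]
grip_width: 0.0236
grip_force: 15.0
```

```bash
python3 f.py
```

```text
tool pos mm [ 37.3 -94.4  -0.5] F tool [ 2.9 -4.5 -3.1] M [1.02 0.42 0.07] [-3.141e+00 -2.000e-03  4.930e-01] 21.3
```

>>> carry_out:
  plan:
    - [[6.6,6.8,0,0,0,0,20],[4.8,8.3,0,0,0,0,20],[3.3,9.0,0,0,0,0,20],[1.7,9.5,0,0,0,0,20],[0,9.6,0,0,0,0,20],[0,0,0,0,0,0,20]]

```text
time_s: 21.8
ee_pos: [0.5758, -0.0713, 0.224]
eef_rot: [3.14, -0.001, 0.491]
force: [1.7, 0.1, 6.9]
grip_width: 0.0237
grip_force: 15.0
```

```bash
python3 f.py
```

```text
tool pos mm [ 53.7 -48.6  -0.2] F tool [ 1.5  0.7 -6.9] M [-0.15  0.15 -0.03] [ 3.14e+00 -1.00e-03  4.91e-01] 21.8
```

>>> carry_out:
  plan:
    - [[-1.7,9.5,0,0,0,0,20],[-3.3,9.0,0,0,0,0,20],[-4.8,8.3,0,0,0,0,20],[-6.2,7.4,0,0,0,0,20],[-7.4,6.2,0,0,0,0,20],[0,0,0,0,0,0,20]]

```text
time_s: 22.3
ee_pos: [0.5728, -0.1182, 0.2238]
eef_rot: [3.142, -0.0, 0.491]
force: [-2.6, 0.2, 5.4]
grip_width: 0.0238
grip_force: 15.0
```

```bash
python3 f.py
```

```text
tool pos mm [29.1 -8.6  0. ] F tool [-2.2 -1.4 -5.4] M [ 0.61 -0.47  0.02] [ 3.142 -0.     0.491] 22.3
```

>>> carry_out:
  plan:
    - [[-8.3,4.8,-0.4,0,0,0,20],[-9.0,3.3,0,0,0,0,20],[-9.5,1.7,0,0,0,0,20],[-9.6,0,0,0,0,0,20],[-9.5,-1.7,0,0,0,0,20],[-9.0,-3.3,0,0,0,0,20],[0,0,0,0,0,0,20]]

```text
time_s: 22.88
ee_pos: [0.526, -0.1468, 0.2238]
eef_rot: [-3.141, -0.001, 0.491]
force: [-0.4, 4.4, -0.4]
grip_width: 0.0238
grip_force: 15.0
```

```bash
python3 f.py
```

```text
tool pos mm [-25.6  -5.2   0. ] F tool [ 1.7 -4.   0.4] M [ 1.4   0.29 -0.05] [-3.141e+00 -1.000e-03  4.910e-01] 22.8833
```

>>> carry_out:
  plan:
    - [[-8.3,-4.8,0,0,0,0,20],[-7.4,-6.2,0,0,0,0,20],[-6.2,-7.4,0,0,0,0,20],[-4.8,-8.3,0,0,0,0,20],[-3.3,-9.0,0,0,0,0,20],[-1.7,-9.5,0,0,0,0,20],[0,0,0,0,0,0,20]]

```text
time_s: 23.47
ee_pos: [0.4772, -0.1215, 0.2238]
eef_rot: [3.141, -0.0, 0.492]
force: [1.3, 1.2, -2.9]
grip_width: 0.0243
grip_force: 15.0
```

```bash
python3 f.py
```

```text
tool pos mm [-56.9 -50.4  -0. ] F tool [ 1.7 -0.4  2.9] M [ 0.01  0.36 -0.03] [ 3.141 -0.     0.492] 23.4667
```

>>> carry_out:
  plan:
    - [[0,-9.6,0,0,0,0,20],[1.7,-9.5,0,0,0,0,20],[3.3,-9.0,0,0,0,0,20],[4.8,-8.3,0,0,0,0,20],[6.2,-7.4,0,0,0,0,20],[7.4,-6.2,0,0,0,0,20],[0,0,0,0,0,0,20]]

```text
time_s: 24.05
ee_pos: [0.4751, -0.0648, 0.2239]
eef_rot: [-3.141, -0.0, 0.494]
force: [-0.2, 1.0, 3.8]
grip_width: 0.024
grip_force: 15.0
```

```bash
python3 f.py
```

```text
tool pos mm [-3.220e+01 -1.015e+02 -1.000e-01] F tool [ 0.3 -1.  -3.8] M [ 0.11 -0.    0.  ] [-3.141 -0.     0.494] 24.05
```

>>> carry_out:
  plan:
    - [[8.3,-4.8,0,0,0,0,20],[9.0,-3.3,0,0,0,0,20],[9.5,-1.7,0,0,0,0,20],[9.6,0,0,0,0,0,20],[9.5,1.7,0,0,0,0,20],[9.0,3.3,0,0,0,0,20],[0,0,0,0,0,0,20]]

```text
time_s: 24.63
ee_pos: [0.5225, -0.0356, 0.2238]
eef_rot: [-3.141, -0.001, 0.493]
force: [0.8, 0.4, 6.9]
grip_width: 0.0236
grip_force: 15.0
```

```bash
python3 f.py
```

```text
tool pos mm [  23.3 -105.1    0. ] F tool [ 0.9  0.  -6.9] M [-0.2  -0.04  0.02] [-3.141e+00 -1.000e-03  4.930e-01] 24.6333
```

>>> carry_out:
  plan:
    - [[8.3,4.8,0,0,0,0,20],[7.4,6.2,0,0,0,0,20],[6.2,7.4,0,0,0,0,20],[4.8,8.3,0,0,0,0,20],[3.3,9.0,0,0,0,0,20],[0,0,0,0,0,0,20]]

```text
time_s: 25.13
ee_pos: [0.5656, -0.0537, 0.2236]
eef_rot: [-3.141, -0.001, 0.492]
force: [0.3, -1.7, 6.0]
grip_width: 0.024
grip_force: 15.0
```

```bash
python3 f.py
```

```text
tool pos mm [ 52.9 -69.    0.2] F tool [-0.6  1.6 -6. ] M [-0.33 -0.12 -0.02] [-3.141e+00 -1.000e-03  4.920e-01] 25.1333
```

>>> carry_out:
  plan:
    - [[0.9,4.7,0,0,0,0,20],[0,0,0,0,0,0,20],[0,0,0,0,0,0,20],[0,0,0,0,0,0,50],[0,0,0,0,0,0,50],[0,0,0,0,0,0,50],[0,0,0,0,0,0,50],[0,0,-20,0,0,0,50],[0,0,-32,0,0,0,50],[0,0,-33,0,0,0,50],[0,0,0,0,0,0,50]]

```text
time_s: 26.05
ee_pos: [0.5682, -0.0574, 0.3152]
eef_rot: [3.136, -0.007, 0.492]
force: [0.9, -0.6, 0.4]
grip_width: 0.05
grip_force: 0.0
```

>>> carry_out:
  plan:
    - [[0,0,0,0,0,-0.108,30],[0,0,0,0,0,-0.108,0],[0,0,0,0,0,-0.108,0],[0,0,0,0,0,-0.108,0],[0,0,0,0,0,-0.108,0],[0,0,0,0,0,-0.108,0],[0,0,0,0,0,-0.108,0],[0,0,0,0,0,-0.108,0],[0,0,0,0,0,-0.108,0],[0,0,0,0,0,-0.108,0],[-34,-8,0,0,0,0,0],[-34,-8,0,0,0,0,0],[-34,-8,0,0,0,0,0],[-34,-8,25,0,0,0,0],[-34,-8,30,0,0,0,0],[0,0,35,0,0,0,0],[0,0,35,0,0,0,0],[0,0,35,0,0,0,0],[0,0,30,0,0,0,0],[0,0,0,0,0,0,0]]

```text
time_s: 27.72
ee_pos: [0.5257, -0.222, 0.1165]
eef_rot: [-3.134, -0.004, 1.572]
force: [-0.6, 0.6, -0.6]
grip_width: 0.0002
grip_force: 0.0
```

>>> carry_out:
  plan:
    - [[0,0,5,0,0,0,0],[0,0,5,0,0,0,0],[0,0,0,0,0,0,0],[0,0,0,0,0,0,0]]

```text
time_s: 28.05
ee_pos: [0.5287, -0.2233, 0.1138]
eef_rot: [3.14, 0.001, 1.572]
force: [-0.8, 0.9, -0.1]
grip_width: 0.0003
grip_force: 0.0
```

>>> carry_out:
  plan:
    - [[0,0,5,0,0,0,0],[0,0,5,0,0,0,0],[0,0,3,0,0,0,0],[0,0,0,0,0,0,0],[0,0,0,0,0,0,0]]

```text
time_s: 28.47
ee_pos: [0.5281, -0.2231, 0.0992]
eef_rot: [-3.141, -0.0, 1.572]
force: [-0.1, 0.1, 0.9]
grip_width: 0.0005
grip_force: 0.0
```

>>> carry_out:
  plan:
    - [[0,0,1,0,0,0,0],[0,0,1,0,0,0,0],[0,0,0,0,0,0,0]]

```text
time_s: 28.72
ee_pos: [0.5281, -0.2231, 0.0973]
eef_rot: [-3.142, -0.0, 1.572]
force: [0.2, -0.5, -0.0]
grip_width: 0.0004
grip_force: 0.0
```

>>> carry_out:
  plan:
    - [[0,0,0.7,0,0,0,0],[0,0,0,0,0,0,0],[0,0,0,0,0,0,0]]

```text
time_s: 28.97
ee_pos: [0.5282, -0.2231, 0.0967]
eef_rot: [3.142, 0.0, 1.572]
force: [-0.5, 0.7, -0.5]
grip_width: 0.0004
grip_force: 0.0
```

>>> carry_out:
  plan:
    - [[0,0,0.6,0,0,0,0],[0,0,0,0,0,0,0],[0,0,0,0,0,0,0]]

```text
time_s: 29.22
ee_pos: [0.5282, -0.2231, 0.0962]
eef_rot: [3.141, 0.0, 1.572]
force: [0.1, 0.2, 1.2]
grip_width: 0.0008
grip_force: 0.7
```

The deck touches at 0.0962 and the saw at 0.0963, so they are level. I'll retreat and check the crank.

>>> carry_out:
  plan:
    - [[0,0,-10,0,0,0,0],[0,0,-35,0,0,0,0],[0,0,-35,0,0,0,0],[0,0,-35,0,0,0,0],[0,0,-35,0,0,0,0],[0,0,-35,0,0,0,0],[0,0,-35,0,0,0,0],[0,0,-35,0,0,0,0],[-20,0,0,0,0,0,0],[-20,0,0,0,0,0,0],[-20,0,0,0,0,0,0],[0,0,0,0,0,0,0],[0,0,0,0,0,0,0]]

```text
time_s: 30.3
ee_pos: [0.5279, -0.2835, 0.3513]
eef_rot: [-3.141, -0.0, 1.571]
force: [-0.1, -0.2, 0.4]
grip_width: 0.0004
grip_force: 0.0
```

```bash
python3 - <<'E'
from h import *
w=cam('wrist');s=cam('side')
o=telemetry.get_obs();print(o['ee_pos'],o['force'],o['time_s'])
P=[.524,-.0925,.206]
print(proj(w,P),proj(s,P))
u,v=proj(s,[.52,-.13,.15])[0].astype(int)
b=cv2.resize(s['im'][v-50:v+50,u-45:u+45],(400,444),interpolation=cv2.INTER_CUBIC)
out=np.zeros((444,800,3),np.uint8);out[:300,:400]=cv2.resize(w['im'],(400,300));out[:,400:]=b
cv2.imwrite('pics/f.png',out)
E
```

```text
[ 0.52821084 -0.28247467  0.35150934] [0.89562037 0.44737583 0.25880787] 30.4
[[276.73028171 -23.22358115]] [[297.65760567 182.45156479]]
```

View pics/f.png

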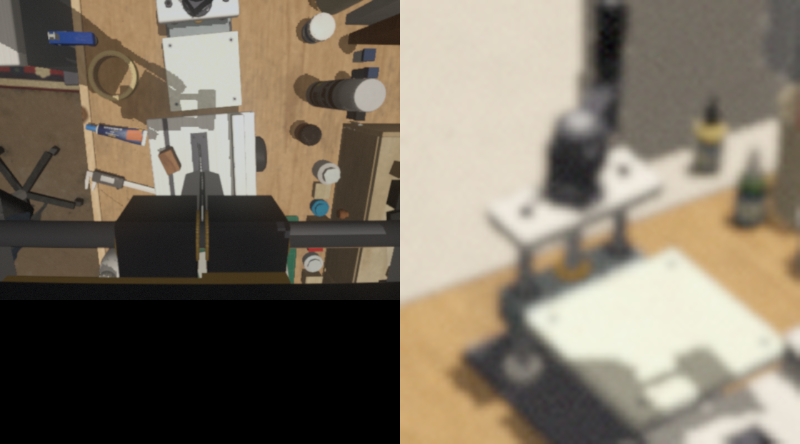

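The side crop shows the crank hub sitting fully down on the collar at (577,165), with the grip upright behind it and the deck flush with the saw. The bystanders that are in view look undisturbed.

```bash
python3 -c "
from station import ctrl
print(ctrl.hand_in())"
```

```text
the job is handed in; nothing more can be done
None
```

The crank is seated on the screw and released, and the deck is level with the saw table (0.0962 m against 0.0963 m by touch); handed in at about 30 s, though one deck probe with the closed fingertips pressed to 51 N, over the 40 N limit stated for the arm and gripper body.

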